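Wedge the shoe brush tight in its travel cradle

ROBOT

A 7-joint arm with a two-finger parallel gripper is mounted at the origin on the work surface. World frame = base frame: x ahead of the robot, y to its left, z up, the work surface at z = 0. Lengths are in m, angles in rad, forces in N, time in s.
With the tool pointing down it reaches from about 0.4 to 0.925 m from the base axis. Payload 5.6 kg.
Tool frame: the origin (TCP) lies midway between the tips of the shut fingers; the grasp point (between the pads) lies 19 mm behind it; z points along the fingers, y is the direction in which the jaws open and shut (so a half turn about z gives the same grasp; the last joint's range is limited). The gripper opens to 85 mm and grips with 20 to 120 N. Pads are 22 mm wide; open, the fingers measure 114 mm over their backs; the gripper's body (76 mm by 85 mm) begins 54 mm behind the grasp point. The pads swing forward as they close: fully open they stand 13 mm farther back than shut.
Start: joints at [1.256, 0.468, -0.012, 1.603, 0.006, 1.071, -0.056], TCP at [0.174, -0.626, 0.231] pointing down, gripper open.
Joint ranges: [-2.53, 2.53], [-0.31, 2.02], [-1.57, 1.55], [0.28, 2.44], [-1.29, 4.43], [0.15, 1.84], [-2.92, 2.92]. Speed limits (rad/s): [2.57, 2.57, 3.14, 3.14, 3.14, 3.14, 3.14].

INTERFACE

Orientations are given as a unit quaternion [w, x, y, z].
In Python, from cell import manip, vision gives the robot as it stands. The module is installed in compiled form; this text tells all that it offers.
- The arm moves only by the shell command python3 -m crank 'ROWS' [FORCE]. ROWS is JSON, a list of rows, each an object of numbers: "grip": the closure, from -1 (fully open) to 1 (shut), so that 0 is half open; "dx", "dy", "dz": the shift along the tool's x, y, z scaled (see below); "ax", "ay", "az": the turn, a rotation vector about the tool's x, y, z scaled (see below). A call has exactly 10 rows; each row is the pose to reach, as a shift and turn from the pose commanded when the call began, along the tool's axes at that moment; what a row does not reach only later rows make up. The controller multiplies each number of a shift by 50 cm and each number of a turn by pi/2 rad. A row lasts 1/8 s, in which the tool goes at most 62.5 mm and 10.7 degrees, less where a joint would pass 70% of its speed; a pose out of reach is approached as far as the arm can. A call with a number of a shift or a turn outside -1 to 1 is refused whole. A call with a gripper value outside its range is refused whole. The fingers move at their own pace and stop on an object; FORCE is the grip in N (left out, the last holds). Time passes only in rows, so rows that repeat a pose let the fingers close, or fill a call up. It gives the time, the measured TCP pose, the force and the opening at its end, in the units of the state.
- manip.state(): the state, without advancing time (a new reading comes with each control period).
- vision.capture(name): name is "scene" or "side" or "wrist"; returns (picture, depth): 400x640x3 uint8, red, green, blue; 400x640 float32, m along the optical axis (not along the pixel's ray), 0 where there is no reading.
- vision.camera_params(name): a dict with "fov_y" (degrees; the focal length in pixels is half the picture's height over the tangent of half this angle, whatever the lens; pixels are square), "cx", "cy" (the principal point, pixels), "R" (3x3) and "t" (3): a world point X has camera coordinates R X + t. Camera axes: x right, y down, z forward; pixel columns grow to the right and rows downward; lengths in m; the calibration is good to about 2 mm. A picture is of the moment at which its call begins: read the wrist's pose just before it. camera_params takes no time and is no camera call; for the wrist camera it gives the pose at the moment of the call.
- manip.sign_off(): hands the job in, once; it reports no verdict.
Trained networks look in the newest picture that a camera, given by its name, has taken for a name from the list of things; names that differ only in an ending like _2 or _b are one class to them, and where a whole thing is asked for, a point or a joint stands for the part that bears it (a point fixed in the world has none). Each returns a list of dicts, best first, with "confidence" (0 to 1); they miss things now and then, are a little off and sometimes report something else, mostly with a low value. They report only what shows in the picture. A call takes as long as a camera call. They do not tell look-alikes from the thing itself.
- vision.search_frame(camera, thing): "pixel" ([column, row] in pixels, amid what is visible of it).
- vision.trace(camera, thing): "region" (400x640 bool, what is visible of it) and "pixel" ([column, row] in pixels, amid what is visible of it).
The state is a dict: "t": time; "joints": joint angles; "dq": joint speeds; "effort": joint torques, N m; "tool_pos": TCP position; "tool_rot": TCP orientation; "ft_force": force on the tool from outside, world axes, zero at the start; "wrist_torque": the same for the moment, N m; "opening": finger opening in m.
Only numpy, scipy, OpenCV 4.12 (cv2) and the standard library are available. Lean on these libraries where they do the work, as an engineer would, in place of code of your own. Each camera call takes 0.05 s, during which the arm holds its last target.

TASK

Pack the large oval shoe brush for the road: slide it, bristles down, under the lips of the grey cradle's track from the open end until it is home against the end wall, then set the wooden wedge on the cradle floor across the track behind it, thin end entering from the robot's side with its sloped face against the two posts, and drive it in firmly until the brush is locked tight and stays so when you let go. Leave the small brush, tin, bottle and scraper where they are.

Things in the scene. Friction and masses are not known exactly. Their poses are not given: they have to be found in the camera images.
- cradle: Fixed grey polypropylene cradle, 110 (x) x 215 (y) mm. Origin on the table, mid track width. Own axes, mm: base 8 thick, x -55..55, y -125..90, with a ledge (top also 8) x -130..-55, y 35..90 to carry the wedge. Track along y: inside walls x = -27 and 27 (outside 39), y -110..20; lips 45..51 above the table leave a slot x -19..19; end wall inner face y = -110, top 51. Open end +y. The -x side looks to the robot. Slick.
- mouth (a point): Middle of the track's mouth on the cradle floor (cradle x 0, y 20, z 8), with flared side guides out to y = 34. Axes as the cradle's. The brush enters here towards -y.
- posts (a point): Mid point between the two posts' inner faces, on the cradle floor (cradle 0, 60, 8). Posts about 20 x 20 mm, top 50 above the table, centred at x = -42 and 42, 60 apart: the brush passes or is lowered between them. Their faces to the track lie in one upright plane y = 60 - 0.1385 x (cradle mm), so the cross gap behind the brush is wide on the -x side, narrow at +x, open at both sides and on top.
- home (a point): Where the brush's origin lies when home, its back touching the end wall: cradle (0, -35, 8) mm. The back's other end is then at cradle y 40, 20 mm out of the mouth. Play in the track: 2 mm each side, 3 mm below the lips.
- seat (a point): About where the wedge's origin lies when tight with the brush home and wedge x along cradle x: cradle (-30, 55, 8) mm. The head stays outside the cradle. The wedge is first lowered 35 to 40 mm short of this (towards -x), where the gap has 5 mm of slack. A push of 15 to 20 N along the gap locks it by friction; under 10 N may not hold.
- brush: The large oval brush, loose, 0.15 to 0.3 kg, standing on its bristles. Origin at the centre of its underside, z up, long axis y (ends alike). Heights in mm: dark bristles 0..22 (130 x 40); oval wooden back 22..34 (150 long, round ends of radius 25, 50 wide); wooden hand grip 34..74 (100 long, 30 wide).
- wedge: Loose light wood wedge, 175 long, 50 high, 0.14 kg, its taper seen from above. Origin on the underside at mid length, mid head width; own x to the thin end. Mm: head x -87.5..-42.5, y -15..15, parallel sides, to be gripped; then it tapers from 30 to 12 wide at x 87.5: straight face y = -15 throughout, sloped face from y 15 to y -3, the slope of the posts.
- small_brush: Bystander: smaller oval brush, 110 x 44 x 74 high, same make and colours; origin at the centre of its underside, long axis y. Leave alone.
- tin: Bystander: closed flat round tin, diameter 84, 26 high, beside the cradle; origin at centre of underside.
- bottle: Bystander: closed upright black bottle, diameter 48, 140 high, near the posts; origin at centre of underside.
- scraper: Bystander: flat orange plastic scraper, about 168 x 50 x 14, long along own x; origin on its underside near mid length.
There are look-alikes about, which are no part of the job. Leave any purple or white look-alike of the brush alone.

How it is judged:
By the outcome, as a careful person would: the job done as asked, in the order asked, and still so for the second after the job is handed in, with the robot touching nothing.
It also fails if it takes over 70 s, if anything falls off the work surface, if the arm or the gripper's body presses on something with over 40 N, if the wrist force passes 120 N, or if a joint passes its speed limit or range.

## Working session

There is one attempt and no reset: what is moved stays moved. The work goes in short steps, Python scripts to look and compute and a shell command to move; the robot and the scene stay as the last step left them, time stands still between calls to the robot, and variables do not carry over. Pictures are saved under pics/ and viewed, and the job is handed in when it is done.

```bash
ls; mkdir -p pics; cat > h.py <<'E'
import numpy as np, cv2
from cell import manip, vision
def cap(n,f):
    p=vision.camera_params(n); im,d=vision.capture(n)
    cv2.imwrite('pics/'+f+'.png',im[:,:,::-1]); np.savez('pics/'+f+'.npz',im=im,d=d,R=p['R'],t=p['t'],fov=p['fov_y'],cx=p['cx'],cy=p['cy'])
    return im,d,p
def cloud(f):
    z=np.load('pics/'+f+'.npz'); d=z['d']; fl=200/np.tan(np.radians(float(z['fov']))/2)
    v,u=np.mgrid[:400,:640]
    c=np.stack([(u-z['cx'])/fl*d,(v-z['cy'])/fl*d,d],-1)
    w=(c-z['t'])@z['R']; w[d==0]=np.nan
    return z['im'],w
E
python3 - <<'E'
from h import *
print(manip.state())
for n in ['scene','side','wrist']:
    im,d,p=cap(n,n+'0'); print(n,p)
E
```

```text
pics
{'t': 0.0, 'joints': array([ 1.25599616,  0.46838832, -0.01157872,  1.60364494,  0.00600812,
        1.07141272, -0.05631365]), 'dq': array([ 1.18549200e-03,  1.76605818e-03, -2.47817228e-04,  1.02112450e-03,
        1.83215064e-05,  1.23879932e-03,  5.21811464e-06]), 'effort': array([-7.02061334e-05, -5.32391882e+01,  2.13512918e-02, -2.51305747e+01,
        1.14947840e-02,  7.60601572e-03,  3.16183798e-05]), 'tool_pos': array([ 0.1742658 , -0.62560914,  0.23032228]), 'tool_rot': array([-8.88669271e-04,  9.90785820e-01,  1.35434972e-01, -1.94319665e-04]), 'ft_force': array([-0.33042177,  0.73624107, -0.65297137]), 'wrist_torque': array([ 0.00872663, -0.02508394, -0.06336186]), 'opening': 0.08559849568855063}
scene {'fov_y': 54.64376160781962, 'cx': 314.3173187065676, 'cy': 194.87870033795716, 'R': array([[-0.73010546,  0.68330601,  0.00623789],
       [ 0.58312134,  0.62776639, -0.51563443],
       [-0.35625204, -0.37283007, -0.85678599]]), 't': array([ 0.3734569 , -0.28390127,  1.20066703])}
side {'fov_y': 45.86726419118713, 'cx': 315.8264112788929, 'cy': 199.79942490574018, 'R': array([[ 0.99252556, -0.12075967,  0.01761028],
       [-0.08016748, -0.753977  , -0.65199068],
       [ 0.09201193,  0.64570564, -0.75802244]]), 't': array([-0.53432873,  0.06723191,  1.12470523])}
wrist {'fov_y': 58.272124245485685, 'cx': 320.0940450359243, 'cy': 199.60140269266364, 'R': array([[ 0.26783957, -0.96346022, -0.00252604],
       [-0.92699701, -0.25841561,  0.2718417 ],
       [-0.26256144, -0.07046833, -0.96233867]]), 't': array([-0.64898386, -0.03482362,  0.37882813])}
```

View pics/scene0.png

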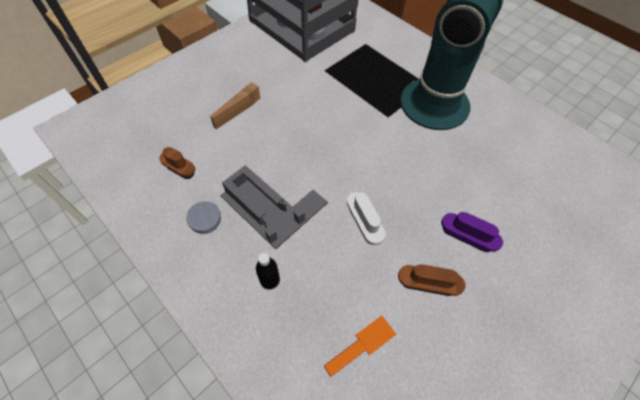

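View pics/side0.png

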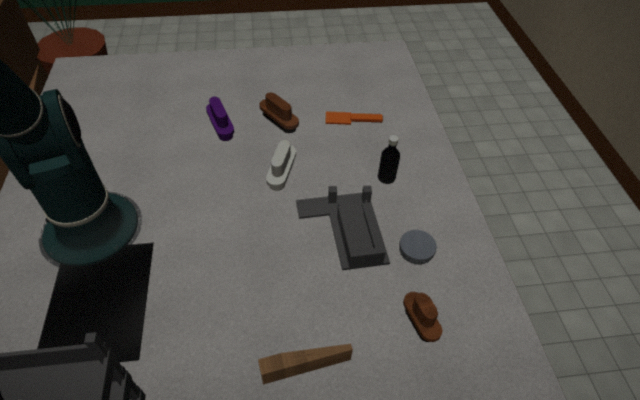

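View pics/wrist0.png

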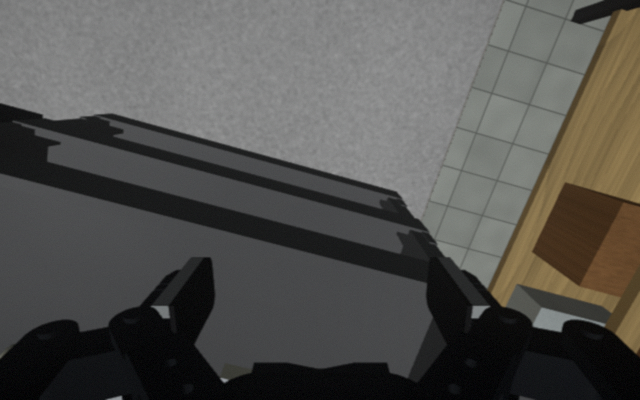

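The scene picture shows the large brown brush around (432,280), the small brown one at (177,162), the cradle at (270,205), the wedge at (236,105), and white and purple look-alikes. Next I'll measure sizes.

```bash
python3 - <<'E'
from h import *
for n in ['scene','side']:
    im,w=cloud(n+'0')
    hsv=cv2.cvtColor(im,cv2.COLOR_RGB2HSV).astype(int)
    z=w[...,2]
    m=(z>0.006)&(z<0.2)&(w[...,0]>0.15)&(w[...,0]<1.2)&(abs(w[...,1])<0.75)
    k,l,s,c=cv2.connectedComponentsWithStats(m.astype(np.uint8))
    for i in range(1,k):
        if s[i,4]<120: continue
        p=w[l==i]; r=cv2.minAreaRect((p[:,:2]*1000).astype(np.float32))
        print(n,i,s[i,4],'px',c[i].round(),'rect c',np.round(r[0],1),'sz',np.round(r[1],1),'ang',round(r[2],1),'zmax',(np.percentile(p[:,2],98)*1000).round(1),'rgb',im[l==i].mean(0).round())
    t=w[(abs(z)<0.01)]; print('table z med',np.nanmedian(t[:,2]))
E
```

```text
scene 1 1414 px [284.  25.] rect c [ 164.6 -560.6] sz [ 24.4 305.6] ang 0.9 zmax 194.9 rgb [51. 51. 52.]
scene 6 914 px [236. 104.] rect c [ 470.8 -389. ] sz [177.9  34.4] ang 6.2 zmax 52.5 rgb [124.  94.  67.]
scene 11 662 px [177. 162.] rect c [ 715.6 -323.6] sz [ 45.8 110.8] ang 19.8 zmax 76.1 rgb [106.  67.  44.]
scene 13 3664 px [267. 205.] rect c [587.1 -75.2] sz [186.2 217.5] ang 2.3 zmax 52.8 rgb [90. 89. 91.]
scene 14 1173 px [366. 217.] rect c [463.1 132.9] sz [150.   51.3] ang 70.2 zmax 75.9 rgb [177. 176. 176.]
scene 15 870 px [203. 216.] rect c [ 753.8 -147.5] sz [82.6 82.2] ang 66.6 zmax 28.7 rgb [119. 123. 134.]
scene 16 1552 px [473. 230.] rect c [304.6 336.1] sz [ 51.1 148.8] ang 15.5 zmax 75.6 rgb [ 76.  35. 103.]
scene 17 648 px [267. 271.] rect c [736.5  89.8] sz [40.9 47.3] ang 71.6 zmax 141.1 rgb [52. 51. 53.]
scene 19 1568 px [432. 279.] rect c [471.4 345. ] sz [ 50.2 149.8] ang 35.2 zmax 75.7 rgb [108.  67.  43.]
scene 21 125 px [380. 329.] rect c [634.5 338.4] sz [46.8 41.6] ang 2.7 zmax 8.8 rgb [203. 108.  37.]
scene 34 692 px [347. 355.] rect c [714.7 322.1
[... 578 characters left out ...]
g 78.0 zmax 78.6 rgb [110. 110. 104.]
side 855 4061 px [350. 226.] rect c [589.  -72.3] sz [189.4 223.1] ang 2.4 zmax 55.1 rgb [53. 53. 52.]
side 980 1008 px [417. 246.] rect c [ 752.6 -147.1] sz [84.8 81.4] ang 80.9 zmax 30.9 rgb [71. 74. 77.]
side 1086 1286 px [423. 315.] rect c [ 713.4 -324.6] sz [ 45.6 110.2] ang 17.2 zmax 78.0 rgb [62. 38. 23.]
side 1157 1989 px [301. 361.] rect c [ 470.6 -386.5] sz [175.6  31.7] ang 8.5 zmax 54.1 rgb [74. 56. 38.]
side 1175 883 px [123. 383.] rect c [ 161.2 -444. ] sz [71.7 22.2] ang 89.3 zmax 198.6 rgb [25. 25. 24.]
side 1180 128 px [ 98. 381.] rect c [ 154.  -448.2] sz [55.9  8. ] ang 90.0 zmax 193.9 rgb [53. 52. 51.]
table z med 0.002027139279845767
```

```bash
cat >> h.py <<'E'
from scipy.spatial.transform import Rotation as Ro
def rot():
    q=manip.state()['tool_rot']; return Ro.from_quat([q[1],q[2],q[3],q[0]])
def down(h):
    h=np.radians(h); x=np.array([np.cos(h),np.sin(h),0]); z=np.array([0,0,-1.]); return Ro.from_matrix(np.stack([x,np.cross(z,x),z],1))
def plan(pos,h):
    s=manip.state(); R=rot(); d=R.inv().apply(np.array(pos)-s['tool_pos'])/0.5
    a=(R.inv()*down(h)).as_rotvec()/(np.pi/2)
    X=R.as_matrix()[:,0]
    print('t',s['t'],'pos',s['tool_pos'].round(4),'head',np.degrees(np.arctan2(X[1],X[0])).round(2),'op',round(s['opening'],4),'F',s['ft_force'].round(1),'q',s['joints'].round(2))
    print('d',d.round(4),'a',a.round(4))
E
python3 - <<'E'
from h import *
plan([.174,-.626,.30],15.6)
plan([.53,-.05,.42],92.3)
p=vision.camera_params('wrist'); c=-p['R'].T@p['t']; print(rot().inv().apply(c-manip.state()['tool_pos']))
E
```

```text
t 0.15 pos [ 0.1743 -0.6258  0.2305] head 15.57 op 0.0852 F [ 0.2 -1.2 -0.3] q [ 1.26  0.47 -0.01  1.6   0.01  1.07 -0.06]
d [-7.000e-04  1.000e-04 -1.389e-01] a [-0.0009  0.0001 -0.0004]
t 0.15 pos [ 0.1743 -0.6258  0.2305] head 15.57 op 0.0852 F [ 0.2 -1.2 -0.3] q [ 1.26  0.47 -0.01  1.6   0.01  1.07 -0.06]
d [ 0.9943 -0.9189 -0.3778] a [-8.000e-04 -5.000e-04 -8.526e-01]
[ 0.06914664  0.00022926 -0.14198315]
```

```bash
python3 -m crank '[{"grip":-1,"dz":-0.14},{"grip":-1,"dx":0.99,"dy":-0.92,"dz":-0.35,"az":-0.85},{"grip":-1,"dx":0.99,"dy":-0.92,"dz":-0.35,"az":-0.85},{"grip":-1,"dx":0.99,"dy":-0.92,"dz":-0.35,"az":-0.85},{"grip":-1,"dx":0.99,"dy":-0.92,"dz":-0.35,"az":-0.85},{"grip":-1,"dx":0.99,"dy":-0.92,"dz":-0.35,"az":-0.85},{"grip":-1,"dx":0.99,"dy":-0.92,"dz":-0.35,"az":-0.85},{"grip":-1,"dx":0.99,"dy":-0.92,"dz":-0.35,"az":-0.85},{"grip":-1,"dx":0.99,"dy":-0.92,"dz":-0.35,"az":-0.85},{"grip":-1,"dx":0.99,"dy":-0.92,"dz":-0.35,"az":-0.85}]'
python3 - <<'E'
from h import *
cap('wrist','w1'); plan([.471,.345,.25],125.2)
E
```

```text
t 0.2 pos [ 0.1743 -0.6258  0.2307] head 15.56 op 0.0853 F [-0.1  0.1 -0. ] q [ 1.26  0.47 -0.01  1.6   0.01  1.07 -0.06]
d [ 1.0926 -1.7113 -0.0369] a [-5.0000e-04 -6.0000e-04 -1.2182e+00]schema error: expected keys grip, dx, dy, dz, ax, ay, az
```

View pics/w1.png

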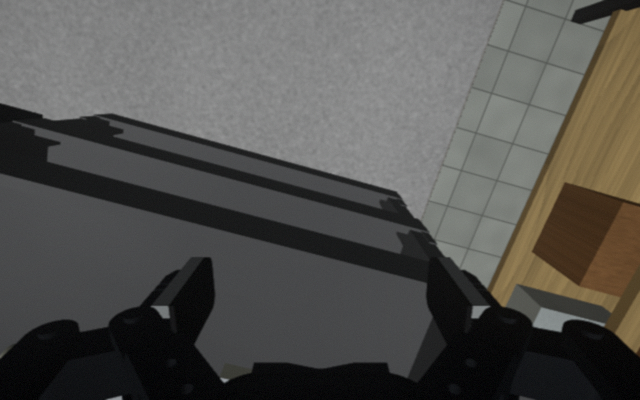

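All seven keys are needed in every row.

```bash
python3 -m crank '[{"grip":-1,"dx":0,"dy":0,"dz":-0.14,"ax":0,"ay":0,"az":0},{"grip":-1,"dx":0.99,"dy":-0.92,"dz":-0.35,"ax":0,"ay":0,"az":-0.85},{"grip":-1,"dx":0.99,"dy":-0.92,"dz":-0.35,"ax":0,"ay":0,"az":-0.85},{"grip":-1,"dx":0.99,"dy":-0.92,"dz":-0.35,"ax":0,"ay":0,"az":-0.85},{"grip":-1,"dx":0.99,"dy":-0.92,"dz":-0.35,"ax":0,"ay":0,"az":-0.85},{"grip":-1,"dx":0.99,"dy":-0.92,"dz":-0.35,"ax":0,"ay":0,"az":-0.85},{"grip":-1,"dx":0.99,"dy":-0.92,"dz":-0.35,"ax":0,"ay":0,"az":-0.85},{"grip":-1,"dx":0.99,"dy":-0.92,"dz":-0.35,"ax":0,"ay":0,"az":-0.85},{"grip":-1,"dx":0.99,"dy":-0.92,"dz":-0.35,"ax":0,"ay":0,"az":-0.85},{"grip":-1,"dx":0.99,"dy":-0.92,"dz":-0.35,"ax":0,"ay":0,"az":-0.85}]'
python3 - <<'E'
from h import *
cap('wrist','w2'); plan([.471,.345,.25],125.2)
E
```

```text
t: 1.45
tool_pos: [0.4652, -0.1515, 0.3867]
tool_rot: [0.0, 0.694, 0.72, -0.0]
ft_force: [0.5, -0.8, -0.3]
opening: 0.0853
t 1.5 pos [ 0.4695 -0.1426  0.3884] head 92.72 op 0.0859 F [3.5 7.  1.5] q [ 0.76  0.1  -0.57  1.74  0.05  1.3   0.23]
d [0.9731 0.0477 0.28  ] a [ 0.0041 -0.0008 -0.3609]
```

View pics/w2.png

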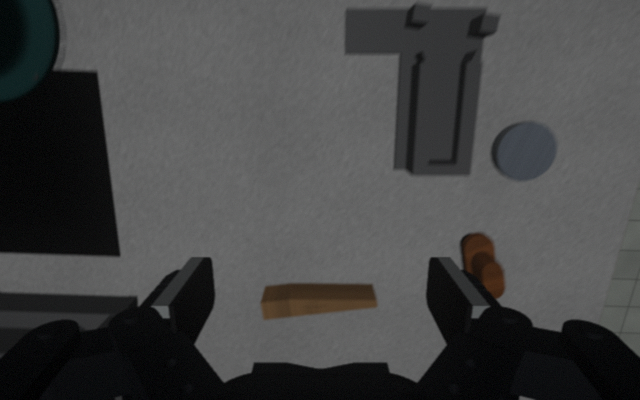

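The wrist view shows the cradle top centre at (430,90), the wedge at (320,300) with its thin end on the right, and the tin at (525,150). Next: above the large brush.

```bash
python3 -m crank '[{"grip":-1,"dx":0.97,"dy":0.05,"dz":0.28,"ax":0,"ay":0,"az":-0.36},{"grip":-1,"dx":0.97,"dy":0.05,"dz":0.28,"ax":0,"ay":0,"az":-0.36},{"grip":-1,"dx":0.97,"dy":0.05,"dz":0.28,"ax":0,"ay":0,"az":-0.36},{"grip":-1,"dx":0.97,"dy":0.05,"dz":0.28,"ax":0,"ay":0,"az":-0.36},{"grip":-1,"dx":0.97,"dy":0.05,"dz":0.28,"ax":0,"ay":0,"az":-0.36},{"grip":-1,"dx":0.97,"dy":0.05,"dz":0.28,"ax":0,"ay":0,"az":-0.36},{"grip":-1,"dx":0.97,"dy":0.05,"dz":0.28,"ax":0,"ay":0,"az":-0.36},{"grip":-1,"dx":0.97,"dy":0.05,"dz":0.28,"ax":0,"ay":0,"az":-0.36},{"grip":-1,"dx":0.97,"dy":0.05,"dz":0.28,"ax":0,"ay":0,"az":-0.36},{"grip":-1,"dx":0.97,"dy":0.05,"dz":0.28,"ax":0,"ay":0,"az":-0.36}]'
python3 - <<'E'
from h import *
im,d,p=cap('wrist','w3')
for f in ['w3','scene0','side0']:
    im,w=cloud(f); z=w[...,2]
    hsv=cv2.cvtColor(im,cv2.COLOR_RGB2HSV).astype(int)
    b=(hsv[...,0]<16)&(hsv[...,1]>90)&(np.hypot(w[...,0]-.47,w[...,1]-.345)<.1)
    for lo,hi in [(.015,.1),(.066,.085)]:
        q=w[b&(z>lo)&(z<hi)]
        r=cv2.minAreaRect((q[:,:2]*1000).astype(np.float32)); print(f,lo,len(q),r,np.median(q[:,2]))
plan([.471,.345,.25],125.2)
E
```

```text
t: 2.75
tool_pos: [0.4719, 0.3322, 0.2456]
tool_rot: [-0.0, 0.465, 0.885, -0.001]
ft_force: [1.0, 0.0, 0.1]
opening: 0.0852
w3 0.015 6791 ((471.0025939941406, 345.34295654296875), (48.416412353515625, 148.08132934570312), 35.7628173828125) 0.07175656594552998
w3 0.066 3481 ((471.20855712890625, 345.9736022949219), (29.95811653137207, 98.19367980957031), 35.65282440185547) 0.07329714884573935
scene0 0.015 1460 ((474.287109375, 346.2750549316406), (48.333412170410156, 147.09954833984375), 32.71820831298828) 0.04577861464285317
scene0 0.066 575 ((471.84344482421875, 344.5808410644531), (29.54671859741211, 98.48735046386719), 36.191368103027344) 0.07329169834120469
side0 0.015 806 ((469.4566955566406, 342.6933898925781), (50.37710189819336, 148.86605834960938), 35.58597183227539) 0.04635665307390785
side0 0.066 268 ((470.9785461425781, 342.5196533203125), (32.29582214355469, 96.27227020263672), 34.0436897277832) 0.07548092907697689
t 2.8 pos [0.4726 0.3312 0.246 ] head 124.41 op 0.0852 F [0.7 0.1 0.1] q [-0.05  0.46 -0.81  1.73  0.37  1.11 -0.38]
d [ 0.0245  0.013  -0.0081] a [-0.0004  0.0006 -0.0088]
```

View pics/w3.png

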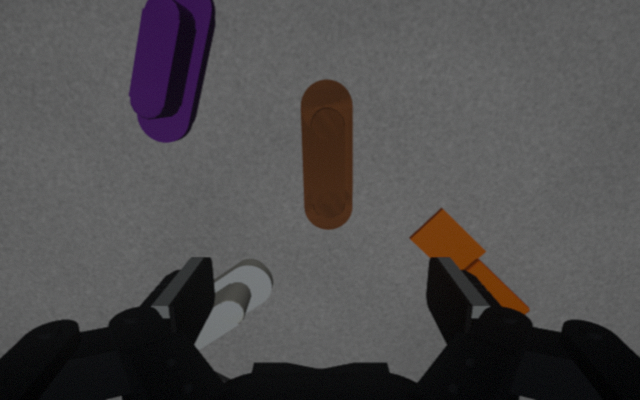

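```bash
python3 - <<'E'
from h import *
plan([.4711,.3457,.050],125.7)
E
```

```text
t 2.8 pos [0.4726 0.3312 0.246 ] head 124.41 op 0.0852 F [0.7 0.1 0.1] q [-0.05  0.46 -0.81  1.73  0.37  1.11 -0.38]
d [0.0259 0.0142 0.3919] a [-0.0004  0.0006 -0.0143]
```

```bash
python3 -m crank '[{"grip":-1,"dx":0.026,"dy":0.014,"dz":0.05,"ax":0,"ay":0,"az":-0.014},{"grip":-1,"dx":0.026,"dy":0.014,"dz":0.12,"ax":0,"ay":0,"az":-0.014},{"grip":-1,"dx":0.026,"dy":0.014,"dz":0.24,"ax":0,"ay":0,"az":-0.014},{"grip":-1,"dx":0.026,"dy":0.014,"dz":0.24,"ax":0,"ay":0,"az":-0.014},{"grip":-1,"dx":0.026,"dy":0.014,"dz":0.24,"ax":0,"ay":0,"az":-0.014},{"grip":-1,"dx":0.026,"dy":0.014,"dz":0.24,"ax":0,"ay":0,"az":-0.014},{"grip":-1,"dx":0.026,"dy":0.014,"dz":0.24,"ax":0,"ay":0,"az":-0.014},{"grip":-1,"dx":0.026,"dy":0.014,"dz":0.24,"ax":0,"ay":0,"az":-0.014},{"grip":-1,"dx":0.026,"dy":0.014,"dz":0.24,"ax":0,"ay":0,"az":-0.014},{"grip":-1,"dx":0.026,"dy":0.014,"dz":0.24,"ax":0,"ay":0,"az":-0.014}]'
python3 - <<'E'
from h import *
plan([.4711,.3457,.050],125.7)
E
```

```text
t: 4.05
tool_pos: [0.4705, 0.3471, 0.1261]
tool_rot: [0.0, 0.456, 0.89, -0.0]
ft_force: [0.1, 0.6, 0.6]
opening: 0.0855
t 4.05 pos [0.4705 0.3471 0.1261] head 125.73 op 0.0855 F [0.1 0.6 0.6] q [-0.15  0.62 -0.73  1.81  0.51  0.91 -0.49]
d [-0.0029 -0.0006  0.1523] a [-0.      0.      0.0003]
```

```bash
python3 -m crank '[{"grip":-1,"dx":-0.003,"dy":0,"dz":0.08,"ax":0,"ay":0,"az":0},{"grip":-1,"dx":-0.003,"dy":0,"dz":0.152,"ax":0,"ay":0,"az":0},{"grip":-1,"dx":-0.003,"dy":0,"dz":0.152,"ax":0,"ay":0,"az":0},{"grip":-1,"dx":-0.003,"dy":0,"dz":0.152,"ax":0,"ay":0,"az":0},{"grip":1,"dx":-0.003,"dy":0,"dz":0.152,"ax":0,"ay":0,"az":0},{"grip":1,"dx":-0.003,"dy":0,"dz":0.152,"ax":0,"ay":0,"az":0},{"grip":1,"dx":-0.003,"dy":0,"dz":0.152,"ax":0,"ay":0,"az":0},{"grip":1,"dx":-0.003,"dy":0,"dz":0.152,"ax":0,"ay":0,"az":0},{"grip":1,"dx":-0.003,"dy":0,"dz":0.152,"ax":0,"ay":0,"az":0},{"grip":1,"dx":-0.003,"dy":0,"dz":0.152,"ax":0,"ay":0,"az":0}]' 60
python3 - <<'E'
from h import *
plan([.4711,.3457,.2],125.7)
E
```

```text
t: 5.3
tool_pos: [0.4717, 0.3459, 0.0509]
tool_rot: [0.0, 0.456, 0.89, 0.0]
ft_force: [-1.1, -3.0, 6.6]
opening: 0.0289
t 5.3 pos [0.4717 0.3459 0.0509] head 125.72 op 0.0289 F [-1.1 -3.   6.6] q [-0.2   0.71 -0.66  1.85  0.6   0.79 -0.55]
d [ 2.000e-04 -1.000e-03 -2.983e-01] a [0.0004 0.0003 0.0002]
```

```bash
python3 - <<'E'
from h import *
plan([.617,.110,.20],92.3)
E
```

```text
t 5.3 pos [0.4717 0.3459 0.0509] head 125.72 op 0.0289 F [-1.1 -3.   6.6] q [-0.2   0.71 -0.66  1.85  0.6   0.79 -0.55]
d [-0.5529 -0.0394 -0.298 ] a [5.000e-04 2.000e-04 3.714e-01]
```

```bash
python3 -m crank '[{"grip":1,"dx":0,"dy":0,"dz":-0.12,"ax":0,"ay":0,"az":0},{"grip":1,"dx":0,"dy":0,"dz":-0.24,"ax":0,"ay":0,"az":0},{"grip":1,"dx":-0.12,"dy":-0.01,"dz":-0.298,"ax":0,"ay":0,"az":0.08},{"grip":1,"dx":-0.24,"dy":-0.02,"dz":-0.298,"ax":0,"ay":0,"az":0.17},{"grip":1,"dx":-0.36,"dy":-0.03,"dz":-0.298,"ax":0,"ay":0,"az":0.26},{"grip":1,"dx":-0.48,"dy":-0.04,"dz":-0.298,"ax":0,"ay":0,"az":0.34},{"grip":1,"dx":-0.553,"dy":-0.04,"dz":-0.298,"ax":0,"ay":0,"az":0.371},{"grip":1,"dx":-0.553,"dy":-0.04,"dz":-0.298,"ax":0,"ay":0,"az":0.371},{"grip":1,"dx":-0.553,"dy":-0.04,"dz":-0.298,"ax":0,"ay":0,"az":0.371},{"grip":1,"dx":-0.553,"dy":-0.04,"dz":-0.298,"ax":0,"ay":0,"az":0.371}]'
python3 - <<'E'
from h import *
cap('wrist','w4');cap('scene','scene4'); plan([.6195,.07,.15],92.3)
E
```

```text
t: 6.55
tool_pos: [0.6157, 0.1119, 0.1991]
tool_rot: [-0.001, 0.691, 0.723, 0.0]
ft_force: [-0.4, 0.3, -2.3]
opening: 0.029
t 6.65 pos [0.616  0.1112 0.1992] head 92.49 op 0.029 F [-0.  -0.3 -2. ] q [ 0.21  0.55 -0.61  1.66  0.35  1.04 -0.47]
d [-0.0827  0.0034  0.0984] a [-0.0001 -0.0003  0.0021]
```

View pics/w4.png

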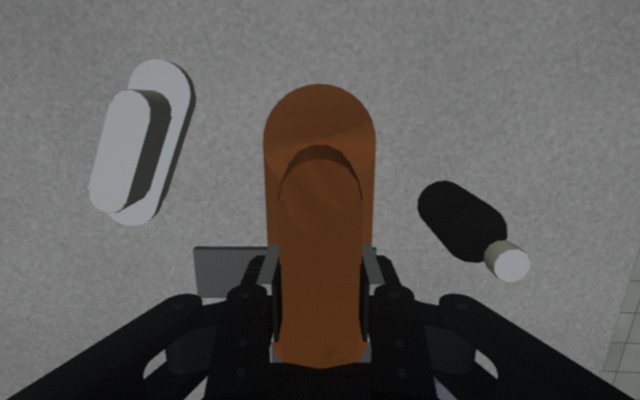

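View pics/scene4.png

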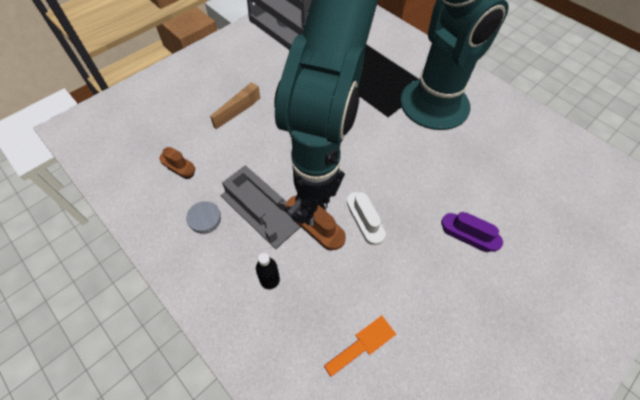

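```bash
python3 - <<'E'
from h import *
def model(P):
    # distance score: compare height at cradle coords to model height
    x,y=P[:,0],P[:,1]; h=np.zeros(len(P))
    h[(abs(x)<55)&(y>-125)&(y<90)]=8
    h[(x>-130)&(x<=-55)&(y>35)&(y<90)]=8
    tr=(abs(x)<39)&(y>-122)&(y<20); h[tr]=51
    h[(abs(x)<19)&(y>-110)&(y<20)]=8
    h[(abs(abs(x)-42)<10)&(abs(y-60+0.1385*x+10*0-10)<10)]=50
    return h
from scipy.optimize import minimize
for f in ['scene0','side0','w2']:
    im,w=cloud(f); p=w.reshape(-1,3)*1000
    p=p[(abs(p[:,0]-590)<130)&(abs(p[:,1]+73)<140)&(p[:,2]<70)]
    p=p[~((np.hypot(p[:,0]-753,p[:,1]+147)<50)|(np.hypot(p[:,0]-737,p[:,1]-90)<60))]
    z0=np.median(p[p[:,2]<4][:,2])
    def cost(v):
        a=np.radians(v[2]); d=p[:,:2]-v[:2]; q=np.stack([np.cos(a)*d[:,0]+np.sin(a)*d[:,1],-np.sin(a)*d[:,0]+np.cos(a)*d[:,1]],1)
        return np.minimum(abs(p[:,2]-z0-model(q)),12).mean()
    best=min((cost((x,y,a)),x,y,a) for x in np.arange(619,631,1.) for y in np.arange(-61,-48,1.) for a in (1,2,3,4))
    r=minimize(cost,best[1:],method='Nelder-Mead',options=dict(initial_simplex=np.array(best[1:])+np.array([[-.5,-.5,-.5],[1,0,0],[0,1,0],[0,0,1]])))
    print(f,len(p),z0,best,r.x.round(2),r.fun)
E
```

```text
scene0 8863 -0.2572634705078898 (np.float64(2.350264940281656), np.float64(624.0), np.float64(-57.0), 2) [624.02 -56.79   2.24] 2.337881158824868
side0 10068 1.6282340346612327 (np.float64(2.45356560223142), np.float64(624.0), np.float64(-55.0), 2) [623.78 -55.76   2.2 ] 2.425997088043334
w2 34281 -0.6054343855337113 (np.float64(1.7119095890150413), np.float64(625.0), np.float64(-55.0), 2) [625.15 -54.93   2.08] 1.7019287700757217
```

```bash
python3 - <<'E'
from h import *
plan([.6196,.0661,.080],92.2)
E
```

```text
t 6.65 pos [0.616  0.1112 0.1992] head 92.49 op 0.029 F [-0.  -0.3 -2. ] q [ 0.21  0.55 -0.61  1.66  0.35  1.04 -0.47]
d [-0.0906  0.0032  0.2384] a [-0.0001 -0.0003  0.0032]
```

```bash
python3 -m crank '[{"grip":1,"dx":-0.05,"dy":0.003,"dz":0,"ax":0,"ay":0,"az":0.003},{"grip":1,"dx":-0.091,"dy":0.003,"dz":0.03,"ax":0,"ay":0,"az":0.003},{"grip":1,"dx":-0.091,"dy":0.003,"dz":0.1,"ax":0,"ay":0,"az":0.003},{"grip":1,"dx":-0.091,"dy":0.003,"dz":0.18,"ax":0,"ay":0,"az":0.003},{"grip":1,"dx":-0.091,"dy":0.003,"dz":0.238,"ax":0,"ay":0,"az":0.003},{"grip":1,"dx":-0.091,"dy":0.003,"dz":0.238,"ax":0,"ay":0,"az":0.003},{"grip":1,"dx":-0.091,"dy":0.003,"dz":0.238,"ax":0,"ay":0,"az":0.003},{"grip":1,"dx":-0.091,"dy":0.003,"dz":0.238,"ax":0,"ay":0,"az":0.003},{"grip":1,"dx":-0.091,"dy":0.003,"dz":0.238,"ax":0,"ay":0,"az":0.003},{"grip":1,"dx":-0.091,"dy":0.003,"dz":0.238,"ax":0,"ay":0,"az":0.003}]'
python3 - <<'E'
from h import *
cap('side','side5');cap('scene','scene5'); plan([.6196,.0661,.06],92.2)
a=cv2.imread('pics/side5.png')[120:290,260:460]; b=cv2.imread('pics/scene5.png')[130:300,200:400]
cv2.imwrite('pics/crop5.png',np.hstack([cv2.resize(a,None,fx=2,fy=2,interpolation=2),cv2.resize(b,None,fx=2,fy=2,interpolation=2)]))
E
```

```text
t: 7.9
tool_pos: [0.6203, 0.0643, 0.0808]
tool_rot: [0.0, 0.694, 0.72, 0.0]
ft_force: [0.4, 0.1, -2.4]
opening: 0.0286
t 8.0 pos [0.6201 0.0643 0.0804] head 92.07 op 0.0287 F [-0.3 -0.6 -3.4] q [ 0.23  0.68 -0.53  1.75  0.44  0.84 -0.47]
d [ 0.0037 -0.0009  0.0409] a [ 0.0003  0.0001 -0.0015]
```

View pics/crop5.png

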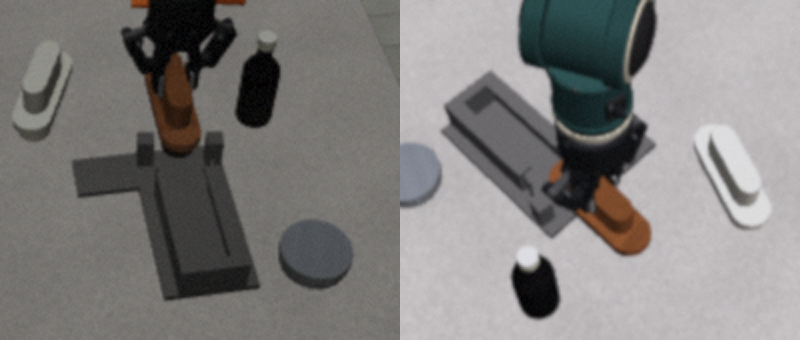

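```bash
python3 -m crank '[{"grip":1,"dx":0,"dy":-0.001,"dz":0.02,"ax":0,"ay":0,"az":-0.001},{"grip":1,"dx":0,"dy":-0.001,"dz":0.04,"ax":0,"ay":0,"az":-0.001},{"grip":1,"dx":0,"dy":-0.001,"dz":0.04,"ax":0,"ay":0,"az":-0.001},{"grip":1,"dx":-0.02,"dy":-0.001,"dz":0.04,"ax":0,"ay":0,"az":-0.001},{"grip":1,"dx":-0.04,"dy":-0.001,"dz":0.04,"ax":0,"ay":0,"az":-0.001},{"grip":1,"dx":-0.06,"dy":-0.001,"dz":0.04,"ax":0,"ay":0,"az":-0.001},{"grip":1,"dx":-0.08,"dy":-0.001,"dz":0.04,"ax":0,"ay":0,"az":-0.001},{"grip":1,"dx":-0.1,"dy":-0.001,"dz":0.04,"ax":0,"ay":0,"az":-0.001},{"grip":1,"dx":-0.1,"dy":-0.001,"dz":0.04,"ax":0,"ay":0,"az":-0.001},{"grip":1,"dx":-0.1,"dy":-0.001,"dz":0.04,"ax":0,"ay":0,"az":-0.001}]'
python3 - <<'E'
from h import *
cap('side','side6');cap('scene','scene6'); plan([.6196,.0661,.06],92.2); print(manip.state()['wrist_torque'])
a=cv2.imread('pics/side6.png')[120:290,260:460]; b=cv2.imread('pics/scene6.png')[130:300,200:400]
cv2.imwrite('pics/crop6.png',np.hstack([cv2.resize(a,None,fx=2,fy=2,interpolation=2),cv2.resize(b,None,fx=2,fy=2,interpolation=2)]))
E
```

```text
t: 9.25
tool_pos: [0.6213, 0.0147, 0.0602]
tool_rot: [-0.0, 0.694, 0.72, 0.0]
ft_force: [0.7, 0.2, -2.6]
opening: 0.0289
t 9.35 pos [0.6212 0.0151 0.0602] head 92.21 op 0.0288 F [ 0.6 -0.1 -2.6] q [ 0.3   0.7  -0.52  1.76  0.46  0.8  -0.41]
d [0.1021 0.0007 0.0004] a [ 0.     -0.0003  0.0001]
[ 0.02928303 -0.00418652  0.03553009]
```

View pics/crop6.png

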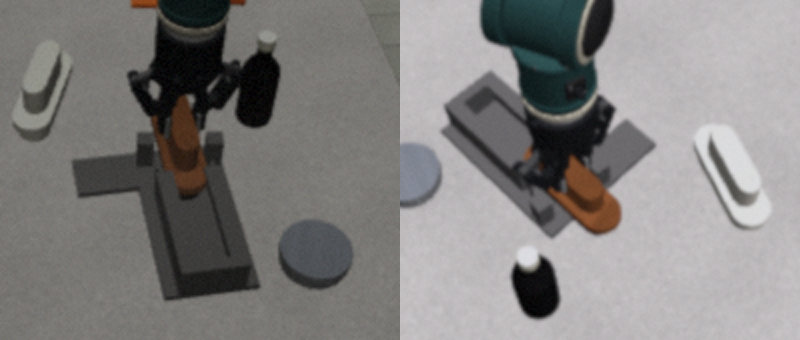

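The brush nose is entering the track between the posts with no side force. Sliding on.

```bash
python3 -m crank '[{"grip":1,"dx":-0.02,"dy":0.001,"dz":0,"ax":0,"ay":0,"az":0},{"grip":1,"dx":-0.04,"dy":0.001,"dz":0,"ax":0,"ay":0,"az":0},{"grip":1,"dx":-0.06,"dy":0.001,"dz":0,"ax":0,"ay":0,"az":0},{"grip":1,"dx":-0.08,"dy":0.001,"dz":0,"ax":0,"ay":0,"az":0},{"grip":1,"dx":-0.1,"dy":0.001,"dz":0,"ax":0,"ay":0,"az":0},{"grip":1,"dx":-0.12,"dy":0.001,"dz":0,"ax":0,"ay":0,"az":0},{"grip":1,"dx":-0.14,"dy":0.001,"dz":0,"ax":0,"ay":0,"az":0},{"grip":1,"dx":-0.16,"dy":0.001,"dz":0,"ax":0,"ay":0,"az":0},{"grip":1,"dx":-0.18,"dy":0.001,"dz":0,"ax":0,"ay":0,"az":0},{"grip":1,"dx":-0.18,"dy":0.001,"dz":0,"ax":0,"ay":0,"az":0}]'
python3 - <<'E'
from h import *
plan([.6256,-.0908,.06],92.2); print(manip.state()['wrist_torque'])
E
```

```text
t: 10.6
tool_pos: [0.6251, -0.0771, 0.06]
tool_rot: [0.0, 0.694, 0.72, -0.0]
ft_force: [0.2, -0.2, -2.4]
opening: 0.0288
t 10.6 pos [ 0.6251 -0.0771  0.06  ] head 92.06 op 0.0288 F [ 0.2 -0.2 -2.4] q [ 0.44  0.71 -0.51  1.74  0.46  0.81 -0.26]
d [-0.0275 -0.0001  0.0001] a [-0.0001  0.0004 -0.0016]
[ 0.03550571  0.005054   -0.04635699]
```

```bash
python3 -m crank '[{"grip":1,"dx":-0.008,"dy":0,"dz":0,"ax":0,"ay":0,"az":0},{"grip":1,"dx":-0.014,"dy":0,"dz":0,"ax":0,"ay":0,"az":0},{"grip":1,"dx":-0.018,"dy":0,"dz":0,"ax":0,"ay":0,"az":0},{"grip":1,"dx":-0.021,"dy":0,"dz":0,"ax":0,"ay":0,"az":0},{"grip":1,"dx":-0.024,"dy":0,"dz":0,"ax":0,"ay":0,"az":0},{"grip":1,"dx":-0.026,"dy":0,"dz":0,"ax":0,"ay":0,"az":0},{"grip":1,"dx":-0.028,"dy":0,"dz":0,"ax":0,"ay":0,"az":0},{"grip":1,"dx":-0.03,"dy":0,"dz":0,"ax":0,"ay":0,"az":0},{"grip":1,"dx":-0.03,"dy":0,"dz":0,"ax":0,"ay":0,"az":0},{"grip":1,"dx":-0.03,"dy":0,"dz":0,"ax":0,"ay":0,"az":0}]'
python3 - <<'E'
from h import *
plan([.6256,-.0908,.06],92.2); print(manip.state()['wrist_torque'])
E
```

```text
t: 11.85
tool_pos: [0.6257, -0.0903, 0.0601]
tool_rot: [-0.0, 0.694, 0.72, 0.0]
ft_force: [0.5, 0.7, -2.1]
opening: 0.0284
t 11.85 pos [ 0.6257 -0.0903  0.0601] head 92.17 op 0.0284 F [ 0.5  0.7 -2.1] q [ 0.46  0.72 -0.52  1.73  0.46  0.82 -0.23]
d [-0.001  -0.0003  0.0003] a [-0.     -0.0002 -0.0003]
[0.28553479 0.01884657 0.03503775]
```

```bash
python3 -m crank '[{"grip":1,"dx":-0.002,"dy":0,"dz":0,"ax":0,"ay":0,"az":0},{"grip":1,"dx":-0.004,"dy":0,"dz":0,"ax":0,"ay":0,"az":0},{"grip":1,"dx":-0.005,"dy":0,"dz":0,"ax":0,"ay":0,"az":0},{"grip":1,"dx":-0.006,"dy":0,"dz":0,"ax":0,"ay":0,"az":0},{"grip":1,"dx":-0.006,"dy":0,"dz":0,"ax":0,"ay":0,"az":0},{"grip":1,"dx":-0.006,"dy":0,"dz":0,"ax":0,"ay":0,"az":0},{"grip":1,"dx":-0.006,"dy":0,"dz":0,"ax":0,"ay":0,"az":0},{"grip":1,"dx":-0.006,"dy":0,"dz":0,"ax":0,"ay":0,"az":0},{"grip":1,"dx":-0.006,"dy":0,"dz":0,"ax":0,"ay":0,"az":0},{"grip":1,"dx":-0.006,"dy":0,"dz":0,"ax":0,"ay":0,"az":0}]'
python3 - <<'E'
from h import *
plan([.6256,-.0908,.06],92.2); print(manip.state()['wrist_torque'])
E
```

```text
t: 13.1
tool_pos: [0.6257, -0.0905, 0.0603]
tool_rot: [-0.001, 0.693, 0.721, 0.001]
ft_force: [-1.7, 7.1, -0.6]
opening: 0.029
t 13.1 pos [ 0.6257 -0.0905  0.0603] head 92.25 op 0.029 F [-1.7  7.1 -0.6] q [ 0.46  0.72 -0.52  1.73  0.46  0.82 -0.23]
d [-0.0006 -0.0003  0.0007] a [-0.0001 -0.0021  0.0006]
[ 1.58077333  0.25908801 -0.11400079]
```

Home contact is felt: 7 N, with no further travel. Lowering 1 mm, releasing and rising.

```bash
python3 -m crank '[{"grip":1,"dx":0,"dy":0,"dz":0.002,"ax":0,"ay":0,"az":0},{"grip":1,"dx":0,"dy":0,"dz":0.003,"ax":0,"ay":0,"az":0},{"grip":-1,"dx":0,"dy":0,"dz":0.003,"ax":0,"ay":0,"az":0},{"grip":-1,"dx":0,"dy":0,"dz":0.003,"ax":0,"ay":0,"az":0},{"grip":-1,"dx":0,"dy":0,"dz":0.003,"ax":0,"ay":0,"az":0},{"grip":-1,"dx":0,"dy":0,"dz":0.003,"ax":0,"ay":0,"az":0},{"grip":-1,"dx":0,"dy":0,"dz":-0.05,"ax":0,"ay":0,"az":0},{"grip":-1,"dx":0,"dy":0,"dz":-0.15,"ax":0,"ay":0,"az":0},{"grip":-1,"dx":0,"dy":0,"dz":-0.25,"ax":0,"ay":0,"az":0},{"grip":-1,"dx":0,"dy":0,"dz":-0.3,"ax":0,"ay":0,"az":0}]'
python3 - <<'E'
from h import *
im,d,p=cap('scene','scene7'); cap('side','side7')
a=cv2.imread('pics/side7.png')[120:290,260:460]; b=cv2.imread('pics/scene7.png')[130:300,200:400]
cv2.imwrite('pics/crop7.png',np.hstack([cv2.resize(a,None,fx=2,fy=2,interpolation=2),cv2.resize(b,None,fx=2,fy=2,interpolation=2)]))
for f in ['scene0','side0','w2']:
    im,w=cloud(f); w=w*1000
    zt=w[...,2]; b=(abs(w[...,0]-470)<110)&(abs(w[...,1]+388)<60)
    for lo,hi in [(10,60),(46,60)]:
        q=w[b&(zt>lo)&(zt<hi)]; r=cv2.minAreaRect(q[:,:2].astype(np.float32)); print(f,lo,len(q),np.round(r[0],1),np.round(r[1],1),round(r[2],2),np.median(q[:,2]))
plan([.41,-.395,.2],8)
E
```

```text
t: 14.35
tool_pos: [0.627, -0.0937, 0.2135]
tool_rot: [0.002, 0.694, 0.72, 0.001]
ft_force: [-0.8, 0.4, 0.1]
opening: 0.0851
scene0 10 862 [ 470.8 -389. ] [177.9  34.4] 6.19 43.44377325301268
scene0 46 395 [ 471.3 -390.3] [176.8  33.9] 5.21 49.566295404886624
side0 10 1921 [ 470.6 -386.5] [175.6  31.7] 8.53 50.17224652212192
side0 46 1270 [ 470.8 -386.8] [175.4  31.6] 8.14 51.27819543665463
w2 10 3007 [ 470.8 -385. ] [175.   32.4] 9.3 47.67269031057149
w2 46 1672 [ 470.8 -385.3] [174.9  31.8] 9.3 48.905162048372375
t 14.45 pos [ 0.6278 -0.0937  0.2138] head 92.14 op 0.0854 F [-0.3  0.2  0.1] q [ 0.53  0.54 -0.61  1.63  0.34  1.07 -0.14]
d [-0.5858 -0.4579  0.0257] a [ 0.004  -0.0021  0.9349]
```

View pics/crop7.png

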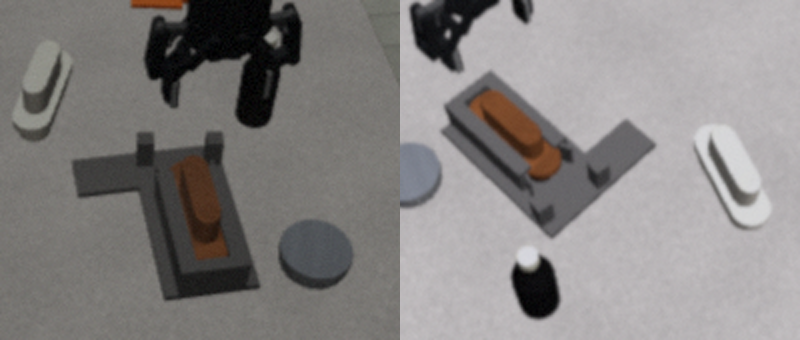

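```bash
python3 -m crank '[{"grip":-1,"dx":-0.07,"dy":-0.055,"dz":0,"ax":0,"ay":0,"az":0.11},{"grip":-1,"dx":-0.585,"dy":-0.46,"dz":0,"ax":0,"ay":0,"az":0.926},{"grip":-1,"dx":-0.585,"dy":-0.46,"dz":0,"ax":0,"ay":0,"az":0.926},{"grip":-1,"dx":-0.585,"dy":-0.46,"dz":0,"ax":0,"ay":0,"az":0.926},{"grip":-1,"dx":-0.585,"dy":-0.46,"dz":0,"ax":0,"ay":0,"az":0.926},{"grip":-1,"dx":-0.585,"dy":-0.46,"dz":0,"ax":0,"ay":0,"az":0.926},{"grip":-1,"dx":-0.585,"dy":-0.46,"dz":0,"ax":0,"ay":0,"az":0.926},{"grip":-1,"dx":-0.585,"dy":-0.46,"dz":0,"ax":0,"ay":0,"az":0.926},{"grip":-1,"dx":-0.585,"dy":-0.46,"dz":0,"ax":0,"ay":0,"az":0.926},{"grip":-1,"dx":-0.585,"dy":-0.46,"dz":0,"ax":0,"ay":0,"az":0.926}]'
python3 - <<'E'
from h import *
cap('wrist','w8')
im,w=cloud('w8'); w=w*1000; zt=w[...,2]
b=(abs(w[...,0]-470)<110)&(abs(w[...,1]+388)<60)
q=w[b&(zt>46)&(zt<56)]; r=cv2.minAreaRect(q[:,:2].astype(np.float32)); print(len(q),r)
for x0 in range(385,560,15):
    s=q[abs(q[:,0]-x0)<3]
    if len(s)>5: print(x0,s[:,1].min().round(1),s[:,1].max().round(1),np.median(s[:,2]).round(1))
print(q[:,0].min(),q[:,0].max())
plan([.41,-.395,.1],8)
E
```

```text
t: 15.7
tool_pos: [0.407, -0.3939, 0.2094]
tool_rot: [-0.0, 0.997, 0.079, -0.0]
ft_force: [0.4, -0.6, -0.0]
opening: 0.0855
5919 ((465.3699951171875, -387.20306396484375), (164.57034301757812, 29.875438690185547), 8.91292667388916)
385 -414.5 -385.1 49.2
400 -412.8 -382.1 49.3
415 -410.1 -379.9 49.3
430 -407.6 -378.0 49.3
445 -405.8 -377.7 49.3
460 -403.3 -377.4 49.3
475 -400.6 -377.0 49.3
490 -398.1 -376.6 49.4
505 -395.5 -376.2 49.5
520 -393.5 -376.0 49.4
535 -390.9 -375.6 49.4
550 -388.4 -379.2 49.2
382.2983777780913 548.3834469212925
t 15.75 pos [ 0.4071 -0.394   0.2096] head 8.99 op 0.0855 F [ 0.2 -0.4  0.5] q [ 0.9   0.37 -0.24  1.82  0.11  0.97 -0.8 ]
d [0.0054 0.003  0.2193] a [-0.0004  0.0003  0.011 ]
```

View pics/w8.png

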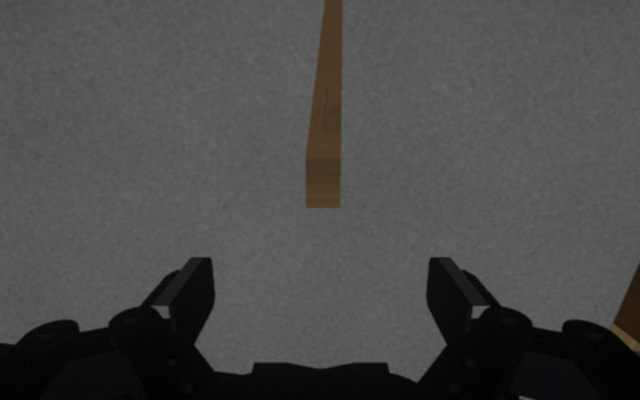

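```bash
python3 - <<'E'
from h import *
plan([.4068,-.3965,.016],9.2)
E
```

```text
t 15.75 pos [ 0.4071 -0.394   0.2096] head 8.99 op 0.0855 F [ 0.2 -0.4  0.5] q [ 0.9   0.37 -0.24  1.82  0.11  0.97 -0.8 ]
d [-0.0013  0.005   0.3873] a [-0.0004  0.0003 -0.0024]
```

```bash
python3 -m crank '[{"grip":-1,"dx":-0.001,"dy":0.005,"dz":0.08,"ax":0,"ay":0,"az":-0.002},{"grip":-1,"dx":-0.001,"dy":0.005,"dz":0.18,"ax":0,"ay":0,"az":-0.002},{"grip":-1,"dx":-0.001,"dy":0.005,"dz":0.28,"ax":0,"ay":0,"az":-0.002},{"grip":-1,"dx":-0.001,"dy":0.005,"dz":0.35,"ax":0,"ay":0,"az":-0.002},{"grip":-1,"dx":-0.001,"dy":0.005,"dz":0.386,"ax":0,"ay":0,"az":-0.002},{"grip":-1,"dx":-0.001,"dy":0.005,"dz":0.386,"ax":0,"ay":0,"az":-0.002},{"grip":1,"dx":-0.001,"dy":0.005,"dz":0.386,"ax":0,"ay":0,"az":-0.002},{"grip":1,"dx":-0.001,"dy":0.005,"dz":0.386,"ax":0,"ay":0,"az":-0.002},{"grip":1,"dx":-0.001,"dy":0.005,"dz":0.386,"ax":0,"ay":0,"az":-0.002},{"grip":1,"dx":-0.001,"dy":0.005,"dz":0.386,"ax":0,"ay":0,"az":-0.002}]' 80
python3 - <<'E'
from h import *
plan([.4068,-.3965,.15],9.2)
E
```

```text
t: 17.0
tool_pos: [0.4076, -0.3978, 0.0184]
tool_rot: [0.001, 0.997, 0.078, 0.001]
ft_force: [-0.2, 0.2, 6.0]
opening: 0.029
t 17.0 pos [ 0.4076 -0.3978  0.0184] head 9.0 op 0.029 F [-0.2  0.2  6. ] q [ 0.86  0.64 -0.18  1.92  0.2   0.6  -0.87]
d [-0.0009 -0.0023 -0.2632] a [ 0.0012 -0.0008 -0.0022]
```

```bash
python3 - <<'E'
from h import *
plan([.4897,-.0034,.16],2.2)
E
python3 -m crank '[{"grip":1,"dx":0,"dy":0,"dz":-0.08,"ax":0,"ay":0,"az":0},{"grip":1,"dx":0,"dy":0,"dz":-0.18,"ax":0,"ay":0,"az":0},{"grip":1,"dx":0,"dy":0,"dz":-0.283,"ax":0,"ay":0,"az":0},{"grip":1,"dx":0.03,"dy":-0.08,"dz":-0.283,"ax":0,"ay":0,"az":0.01},{"grip":1,"dx":0.06,"dy":-0.18,"dz":-0.283,"ax":0,"ay":0,"az":0.03},{"grip":1,"dx":0.09,"dy":-0.28,"dz":-0.283,"ax":0,"ay":0,"az":0.05},{"grip":1,"dx":0.12,"dy":-0.38,"dz":-0.283,"ax":0,"ay":0,"az":0.07},{"grip":1,"dx":0.15,"dy":-0.48,"dz":-0.283,"ax":0,"ay":0,"az":0.075},{"grip":1,"dx":0.18,"dy":-0.56,"dz":-0.283,"ax":0,"ay":0,"az":0.075},{"grip":1,"dx":0.2,"dy":-0.6,"dz":-0.283,"ax":0,"ay":0,"az":0.075}]'
python3 - <<'E'
from h import *
plan([.4897,-.0034,.16],2.2)
E
```

```text
t 17.0 pos [ 0.4076 -0.3978  0.0184] head 9.0 op 0.029 F [-0.2  0.2  6. ] q [ 0.86  0.64 -0.18  1.92  0.2   0.6  -0.87]
d [ 0.2859 -0.7528 -0.2842] a [ 0.0011 -0.0009  0.0756]
t: 18.25
tool_pos: [0.4586, -0.0825, 0.1588]
tool_rot: [-0.0, 1.0, 0.021, -0.0]
ft_force: [-0.4, -0.4, -1.7]
opening: 0.0289
t 18.25 pos [ 0.4586 -0.0825  0.1588] head 2.44 op 0.0289 F [-0.4 -0.4 -1.7] q [ 0.42  0.29 -0.36  2.09  0.14  0.79 -1.55]
d [ 0.0689 -0.1554 -0.0024] a [-0.0002  0.0001  0.0027]
```

```bash

python3 -m crank '[{"grip":1,"dx":0.03,"dy":-0.07,"dz":0,"ax":0,"ay":0,"az":0.003},{"grip":1,"dx":0.06,"dy":-0.13,"dz":0,"ax":0,"ay":0,"az":0.003},{"grip":1,"dx":0.069,"dy":-0.155,"dz":0,"ax":0,"ay":0,"az":0.003},{"grip":1,"dx":0.069,"dy":-0.155,"dz":0,"ax":0,"ay":0,"az":0.003},{"grip":1,"dx":0.069,"dy":-0.155,"dz":0.05,"ax":0,"ay":0,"az":0.003},{"grip":1,"dx":0.069,"dy":-0.155,"dz":0.1,"ax":0,"ay":0,"az":0.003},{"grip":1,"dx":0.069,"dy":-0.155,"dz":0.12,"ax":0,"ay":0,"az":0.003},{"grip":1,"dx":0.069,"dy":-0.155,"dz":0.12,"ax":0,"ay":0,"az":0.003},{"grip":1,"dx":0.069,"dy":-0.155,"dz":0.12,"ax":0,"ay":0,"az":0.003},{"grip":1,"dx":0.069,"dy":-0.155,"dz":0.12,"ax":0,"ay":0,"az":0.003}]'
python3 - <<'E'
from h import *
for n in ['wrist','side','scene']: cap(n,n+'10')
plan([.4897,-.0034,.0264],2.2)
a=cv2.imread('pics/side10.png')[120:290,260:460]; b=cv2.imread('pics/wrist10.png')[:,80:560]
cv2.imwrite('pics/crop10.png',np.hstack([cv2.resize(a,(400,340)),cv2.resize(b,(400,340))]))
O=np.array([624.3,-55.8]); c,s=np.cos(np.radians(2.2)),np.sin(np.radians(2.2))
for f in ['wrist10','scene10','side10']:
    im,w=cloud(f); w=w*1000; zt=w[...,2]; d=w[...,:2]-O
    x=c*d[...,0]+s*d[...,1]; y=-s*d[...,0]+c*d[...,1]
    hsv=cv2.cvtColor(im,cv2.COLOR_RGB2HSV).astype(int); 
    k=(hsv[...,1]>60)&(hsv[...,0]<25)&(zt>125)&(zt<165)&(x>-160)&(x<80)&(abs(y-55)<40)
    k=(hsv[...,1]>60)&(hsv[...,0]<25)&(zt>85)&(zt<165)&(x>-160)&(x<80)&(abs(y-55)<40)
    print(f,k.sum(), np.median(zt[k]) if k.any() else 0)
    if k.sum()<50: continue
    zm=np.percentile(zt[k],90); k&=abs(zt-zm)<5
    for x0 in range(-150,40,15):
        ss=y[k&(abs(x-x0)<4)]
        if len(ss)>4: print(x0,ss.min().round(1),ss.max().round(1))
    print('xmax',x[k].max(),zm)
E
```

```text
t: 19.5
tool_pos: [0.4908, -0.0065, 0.0995]
tool_rot: [0.0, 1.0, 0.017, 0.001]
ft_force: [0.1, -0.1, -1.0]
opening: 0.0287
t 19.65 pos [ 0.4905 -0.0064  0.0991] head 1.98 op 0.0287 F [-0.7  0.4 -2.1] q [ 0.24  0.43 -0.35  2.07  0.23  0.68 -1.8 ]
d [-0.0016 -0.006   0.1455] a [ 0.0001 -0.0006 -0.0024]
wrist10 29846 130.4011168686267
-150 39.1 69.1
-135 39.6 70.5
-120 30.0 70.2
-105 39.5 69.1
-90 39.6 67.1
-75 39.6 65.1
-60 39.4 63.1
-45 39.6 61.0
xmax -35.70473128900146 131.22779732457832
scene10 1063 128.15892706089357
-135 38.4 56.6
-120 38.1 68.3
-105 41.5 67.8
-90 40.9 66.8
-75 39.2 64.1
-60 40.1 62.3
-45 41.7 61.4
-30 40.5 59.4
-15 40.9 57.5
0 39.8 54.8
15 40.6 53.0
xmax 19.59774739263517 131.60937815840362
side10 1359 119.28758207624679
-150 39.3 68.8
-105 38.4 67.2
-90 38.7 64.5
-75 37.8 62.9
-60 40.0 63.0
-45 38.8 61.0
-30 38.5 59.2
-15 39.6 58.3
0 40.7 56.3
15 37.7 54.8
xmax 18.856103691813974 133.6540694642498
```

View pics/crop10.png

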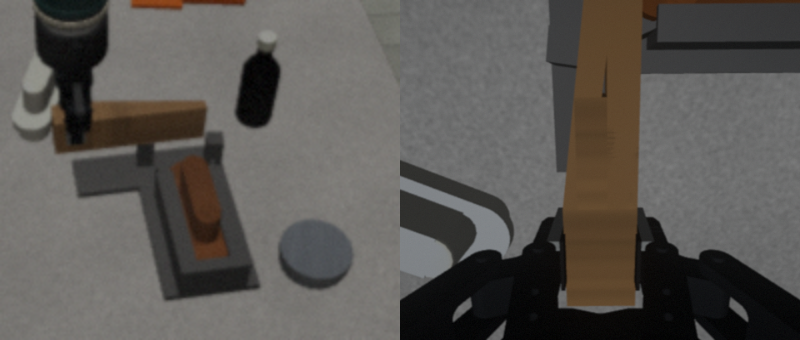

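Wedge held straight: face at cradle y 39.5, tip at x 19.5. Shift 3 mm towards +y, then lower.

```bash

python3 -m crank '[{"grip":1,"dx":-0.001,"dy":-0.006,"dz":0,"ax":0,"ay":0,"az":-0.002},{"grip":1,"dx":-0.001,"dy":-0.006,"dz":0,"ax":0,"ay":0,"az":-0.002},{"grip":1,"dx":-0.001,"dy":-0.006,"dz":0.04,"ax":0,"ay":0,"az":-0.002},{"grip":1,"dx":-0.001,"dy":-0.006,"dz":0.08,"ax":0,"ay":0,"az":-0.002},{"grip":1,"dx":-0.001,"dy":-0.006,"dz":0.11,"ax":0,"ay":0,"az":-0.002},{"grip":1,"dx":-0.001,"dy":-0.006,"dz":0.13,"ax":0,"ay":0,"az":-0.002},{"grip":1,"dx":-0.001,"dy":-0.006,"dz":0.142,"ax":0,"ay":0,"az":-0.002},{"grip":1,"dx":-0.001,"dy":-0.006,"dz":0.146,"ax":0,"ay":0,"az":-0.002},{"grip":1,"dx":-0.001,"dy":-0.006,"dz":0.146,"ax":0,"ay":0,"az":-0.002},{"grip":1,"dx":-0.001,"dy":-0.006,"dz":0.146,"ax":0,"ay":0,"az":-0.002}]'
python3 - <<'E'
from h import *
for n in ['wrist','side','scene']: cap(n,n+'11')
plan([.4897,-.0034,.0264],2.2)
a=cv2.imread('pics/side11.png')[120:290,260:460]; b=cv2.imread('pics/wrist11.png')[:,80:560]
cv2.imwrite('pics/crop11.png',np.hstack([cv2.resize(a,(400,340)),cv2.resize(b,(400,340))]))
E
```

```text
t: 20.9
tool_pos: [0.4903, -0.0032, 0.0264]
tool_rot: [0.0, 1.0, 0.019, 0.001]
ft_force: [-1.1, 0.2, 5.0]
opening: 0.0289
t 21.05 pos [ 0.4903 -0.0032  0.0264] head 2.17 op 0.0288 F [-1.2  0.3  5.6] q [ 0.18  0.56 -0.29  2.1   0.31  0.53 -1.87]
d [-0.0011  0.0003 -0.0001] a [ 0.0001 -0.0009 -0.0003]
```

View pics/crop11.png

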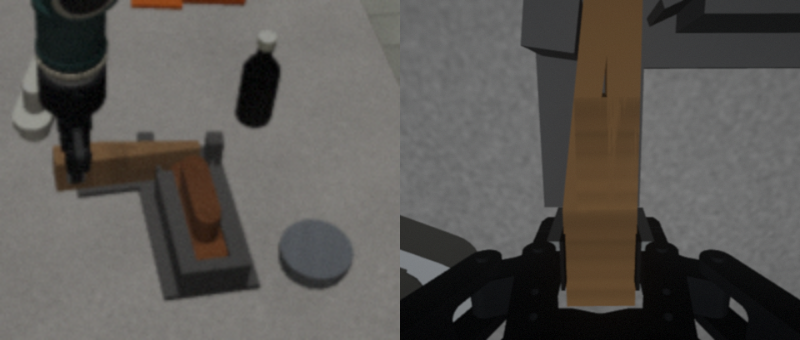

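```bash

python3 -m crank '[{"grip":1,"dx":0.01,"dy":0,"dz":-0.001,"ax":0,"ay":0,"az":0},{"grip":1,"dx":0.02,"dy":0.001,"dz":-0.001,"ax":0,"ay":0,"az":0},{"grip":1,"dx":0.03,"dy":0.002,"dz":-0.001,"ax":0,"ay":0,"az":0},{"grip":1,"dx":0.04,"dy":0.003,"dz":-0.001,"ax":0,"ay":0,"az":0},{"grip":1,"dx":0.05,"dy":0.003,"dz":-0.001,"ax":0,"ay":0,"az":0},{"grip":1,"dx":0.055,"dy":0.004,"dz":-0.001,"ax":0,"ay":0,"az":0},{"grip":1,"dx":0.06,"dy":0.004,"dz":-0.001,"ax":0,"ay":0,"az":0},{"grip":1,"dx":0.065,"dy":0.004,"dz":-0.001,"ax":0,"ay":0,"az":0},{"grip":1,"dx":0.065,"dy":0.004,"dz":-0.001,"ax":0,"ay":0,"az":0},{"grip":1,"dx":0.065,"dy":0.004,"dz":-0.001,"ax":0,"ay":0,"az":0}]'
python3 - <<'E'
from h import *
plan([.5287,-.0047,.0264],2.2)
E
```

```text
t: 22.3
tool_pos: [0.5227, -0.0045, 0.0264]
tool_rot: [0.0, 1.0, 0.018, 0.0]
ft_force: [-0.9, -0.7, 5.4]
opening: 0.0291
t 22.3 pos [ 0.5227 -0.0045  0.0264] head 2.12 op 0.0291 F [-0.9 -0.7  5.4] q [ 0.18  0.59 -0.29  2.02  0.3   0.57 -1.85]
d [ 0.0119  0.0008 -0.    ] a [ 0.0002 -0.0005 -0.0009]
```

```bash

python3 -m crank '[{"grip":1,"dx":0.004,"dy":0,"dz":0,"ax":0,"ay":0,"az":0},{"grip":1,"dx":0.008,"dy":0.001,"dz":0,"ax":0,"ay":0,"az":0},{"grip":1,"dx":0.011,"dy":0.001,"dz":0,"ax":0,"ay":0,"az":0},{"grip":1,"dx":0.013,"dy":0.001,"dz":0,"ax":0,"ay":0,"az":0},{"grip":1,"dx":0.015,"dy":0.001,"dz":0,"ax":0,"ay":0,"az":0},{"grip":1,"dx":0.017,"dy":0.001,"dz":0,"ax":0,"ay":0,"az":0},{"grip":1,"dx":0.019,"dy":0.001,"dz":0,"ax":0,"ay":0,"az":0},{"grip":1,"dx":0.02,"dy":0.001,"dz":0,"ax":0,"ay":0,"az":0},{"grip":1,"dx":0.02,"dy":0.001,"dz":0,"ax":0,"ay":0,"az":0},{"grip":1,"dx":0.02,"dy":0.001,"dz":0,"ax":0,"ay":0,"az":0}]' 110
python3 - <<'E'
from h import *
plan([.5287,-.0047,.0264],2.2)
E
```

```text
t: 23.55
tool_pos: [0.529, -0.0047, 0.0264]
tool_rot: [0.001, 1.0, 0.018, -0.003]
ft_force: [-12.5, 0.5, 17.3]
opening: 0.0286
t 23.55 pos [ 0.529  -0.0047  0.0264] head 2.05 op 0.0286 F [-12.5   0.5  17.3] q [ 0.18  0.6  -0.29  2.    0.3   0.59 -1.85]
d [-0.0005  0.      0.0001] a [ 0.0006  0.0042 -0.0016]
```

```bash

python3 -m crank '[{"grip":1,"dx":0.002,"dy":0,"dz":-0.001,"ax":0,"ay":0,"az":0},{"grip":1,"dx":0.004,"dy":0,"dz":-0.002,"ax":0,"ay":0,"az":0},{"grip":1,"dx":0.006,"dy":0,"dz":-0.002,"ax":0,"ay":0,"az":0},{"grip":1,"dx":0.008,"dy":0,"dz":-0.002,"ax":0,"ay":0,"az":0},{"grip":1,"dx":0.01,"dy":0,"dz":-0.002,"ax":0,"ay":0,"az":0},{"grip":1,"dx":0.01,"dy":0,"dz":-0.002,"ax":0,"ay":0,"az":0},{"grip":1,"dx":0.01,"dy":0,"dz":-0.002,"ax":0,"ay":0,"az":0},{"grip":1,"dx":0.01,"dy":0,"dz":-0.002,"ax":0,"ay":0,"az":0},{"grip":1,"dx":0.01,"dy":0,"dz":-0.002,"ax":0,"ay":0,"az":0},{"grip":1,"dx":0.01,"dy":0,"dz":-0.002,"ax":0,"ay":0,"az":0}]'
python3 - <<'E'
from h import *
plan([.5287,-.0047,.0264],2.2);print(manip.state()['wrist_torque'])
E
```

```text
t: 24.8
tool_pos: [0.5308, -0.0045, 0.0265]
tool_rot: [0.001, 1.0, 0.018, -0.006]
ft_force: [-18.9, -0.3, 17.1]
opening: 0.0287
t 24.8 pos [ 0.5308 -0.0045  0.0265] head 2.01 op 0.0287 F [-18.9  -0.3  17.1] q [ 0.18  0.61 -0.29  1.99  0.3   0.6  -1.85]
d [-0.0041  0.0002  0.0002] a [ 0.0007  0.0082 -0.0021]
[ 0.03454033  2.7334078  -0.67594085]
```

```bash

python3 -m crank '[{"grip":1,"dx":0.003,"dy":0,"dz":0,"ax":0,"ay":0,"az":0},{"grip":1,"dx":0.003,"dy":0,"dz":0,"ax":0,"ay":0,"az":0},{"grip":-1,"dx":0,"dy":0,"dz":0,"ax":0,"ay":0,"az":0},{"grip":-1,"dx":-0.01,"dy":0,"dz":0,"ax":0,"ay":0,"az":0},{"grip":-1,"dx":-0.01,"dy":0,"dz":0,"ax":0,"ay":0,"az":0},{"grip":-1,"dx":-0.01,"dy":0,"dz":0,"ax":0,"ay":0,"az":0},{"grip":-1,"dx":-0.01,"dy":0,"dz":-0.06,"ax":0,"ay":0,"az":0},{"grip":-1,"dx":-0.01,"dy":0,"dz":-0.15,"ax":0,"ay":0,"az":0},{"grip":-1,"dx":-0.06,"dy":0,"dz":-0.25,"ax":0,"ay":0,"az":0},{"grip":-1,"dx":-0.1,"dy":0,"dz":-0.25,"ax":0,"ay":0,"az":0}]'
cat >> h.py <<'E'
def wed(f,zlo=50,zhi=64):
    O=np.array([624.3,-55.8]); c,s=np.cos(np.radians(2.2)),np.sin(np.radians(2.2))
    im,w=cloud(f); w=w*1000; zt=w[...,2]; d=w[...,:2]-O
    x=c*d[...,0]+s*d[...,1]; y=-s*d[...,0]+c*d[...,1]
    hsv=cv2.cvtColor(im,cv2.COLOR_RGB2HSV).astype(int); 
    k=(hsv[...,1]>60)&(hsv[...,0]<25)&(zt>zlo)&(zt<zhi)&(x>-180)&(x<90)&(y>30)&(y<90)
    print(f,k.sum(),'x',x[k].min().round(1),x[k].max().round(1),'z',np.median(zt[k]).round(1))
    print([(x0,y[k&(abs(x-x0)<4)].min().round(1),y[k&(abs(x-x0)<4)].max().round(1)) for x0 in range(-110,60,20) if (k&(abs(x-x0)<4)).sum()>4])
    g=(hsv[...,1]>60)&(hsv[...,0]<25)&(zt>72)&(zt<90)&(abs(x)<60)&(abs(y+35)<80)
    if g.sum()>20: print('grip y',y[g].min().round(1),y[g].max().round(1),'x',x[g].min().round(1),x[g].max().round(1),np.median(zt[g]).round(1))
E
python3 - <<'E'
from h import *
for n in ['wrist','side','scene']: cap(n,n+'12')
plan([.47,-.01,.035],2.2)
a=cv2.imread('pics/side12.png')[120:290,260:460]; b=cv2.imread('pics/wrist12.png')[:,80:560]
cv2.imwrite('pics/crop12.png',np.hstack([cv2.resize(a,(400,340)),cv2.resize(b,(400,340))]))
for f in ['wrist12','scene12','side12']: wed(f)
E
```

```text
t: 26.05
tool_pos: [0.4894, -0.0058, 0.1557]
tool_rot: [0.0, 1.0, 0.019, 0.004]
ft_force: [0.7, -0.3, -0.5]
opening: 0.0853
t 26.2 pos [ 0.4871 -0.0062  0.1525] head 2.15 op 0.0853 F [1.2 0.4 0.2] q [ 0.28  0.34 -0.39  2.04  0.18  0.79 -1.75]
d [-0.0346  0.0061  0.2349] a [ 0.0004 -0.0005 -0.0006]
wrist12 7391 x -113.8 -5.6 z 57.4
[(-110, np.float64(39.5), np.float64(69.6)), (-90, np.float64(39.8), np.float64(69.3)), (-70, np.float64(40.1), np.float64(69.6)), (-50, np.float64(39.8), np.float64(67.3)), (-30, np.float64(40.1), np.float64(64.5)), (-10, np.float64(39.7), np.float64(61.8))]
grip y -76.9 9.3 x -14.5 -9.6 80.0
scene12 673 x -113.1 61.1 z 57.4
[(-110, np.float64(40.3), np.float64(69.0)), (-90, np.float64(40.3), np.float64(69.1)), (-70, np.float64(41.7), np.float64(69.3)), (-50, np.float64(40.4), np.float64(80.3)), (-30, np.float64(39.7), np.float64(63.3)), (-10, np.float64(39.1), np.float64(61.3)), (10, np.float64(39.3), np.float64(58.8)), (30, np.float64(39.0), np.float64(56.5)), (50, np.float64(38.8), np.float64(53.3))]
grip y -83.9 14.5 x -13.9 16.7 81.2
side12 693 x -114.6 59.8 z 59.5
[(-110, np.float64(39.1), np.float64(69.3)), (-90, np.float64(37.7), np.float64(68.8)), (-70, np.float64(38.4), np.float64(73.0)), (-50, np.float64(39.3), np.float64(69.6)), (-30, np.float64(38.8), np.float64(62.0)), (-10, np.float64(39.0), np.float64(62.3)), (10, np.float64(40.1), np.float64(59.7)), (30, np.float64(38.6), np.float64(54.7)), (50, np.float64(37.5), np.float64(57.2))]
grip y -85.1 14.3 x -15.2 16.6 83.6
```

View pics/crop12.png

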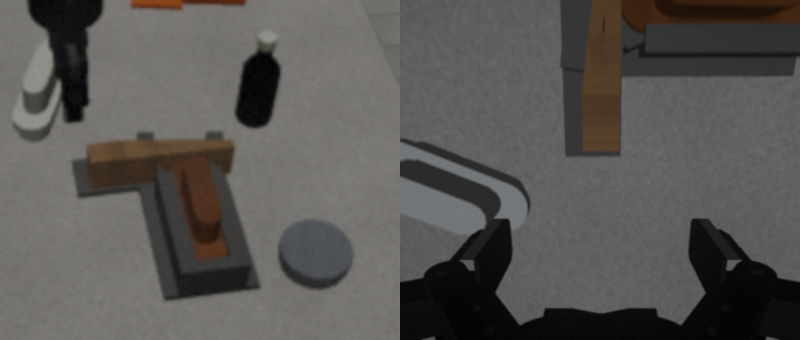

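Seated: the wedge spans x −114 to 60 with its face at y 40, and the brush grip is centred at y −35. Next I'll push on the head end with shut fingers to firm the wedge and test it.

```bash

python3 -m crank '[{"grip":1,"dx":-0.024,"dy":-0.002,"dz":0,"ax":0,"ay":0,"az":0},{"grip":1,"dx":-0.024,"dy":-0.002,"dz":0,"ax":0,"ay":0,"az":0},{"grip":1,"dx":-0.024,"dy":-0.002,"dz":0,"ax":0,"ay":0,"az":0},{"grip":1,"dx":-0.024,"dy":-0.002,"dz":0,"ax":0,"ay":0,"az":0},{"grip":1,"dx":-0.024,"dy":-0.002,"dz":0.08,"ax":0,"ay":0,"az":0},{"grip":1,"dx":-0.024,"dy":-0.002,"dz":0.16,"ax":0,"ay":0,"az":0},{"grip":1,"dx":-0.024,"dy":-0.002,"dz":0.23,"ax":0,"ay":0,"az":0},{"grip":1,"dx":-0.024,"dy":-0.002,"dz":0.245,"ax":0,"ay":0,"az":0},{"grip":1,"dx":-0.024,"dy":-0.002,"dz":0.245,"ax":0,"ay":0,"az":0},{"grip":1,"dx":-0.024,"dy":-0.002,"dz":0.245,"ax":0,"ay":0,"az":0}]' 60
python3 - <<'E'
from h import *
plan([.497,-.0056,.028],2.2)
E
```

```text
t: 27.45
tool_pos: [0.4763, -0.0054, 0.0309]
tool_rot: [0.0, 1.0, 0.019, 0.001]
ft_force: [0.5, 0.1, 0.5]
opening: 0.0001
t 27.45 pos [ 0.4763 -0.0054  0.0309] head 2.16 op 0.0001 F [0.5 0.1 0.5] q [ 0.19  0.53 -0.3   2.13  0.31  0.52 -1.88]
d [0.0413 0.002  0.0059] a [ 0.0001 -0.0016 -0.0005]
```

```bash

python3 -m crank '[{"grip":1,"dx":0.015,"dy":0,"dz":0,"ax":0,"ay":0,"az":0},{"grip":1,"dx":0.03,"dy":0,"dz":0,"ax":0,"ay":0,"az":0},{"grip":1,"dx":0.036,"dy":0,"dz":0,"ax":0,"ay":0,"az":0},{"grip":1,"dx":0.04,"dy":0,"dz":0,"ax":0,"ay":0,"az":0},{"grip":1,"dx":0.044,"dy":0,"dz":0,"ax":0,"ay":0,"az":0},{"grip":1,"dx":0.047,"dy":0,"dz":0,"ax":0,"ay":0,"az":0},{"grip":1,"dx":0.05,"dy":0,"dz":0,"ax":0,"ay":0,"az":0},{"grip":1,"dx":0.052,"dy":0,"dz":0,"ax":0,"ay":0,"az":0},{"grip":1,"dx":0.054,"dy":0,"dz":0,"ax":0,"ay":0,"az":0},{"grip":1,"dx":0.054,"dy":0,"dz":0,"ax":0,"ay":0,"az":0}]'
python3 - <<'E'
from h import *
plan([.497,-.0056,.028],2.2)
E
```

```text
t: 28.7
tool_pos: [0.4971, -0.0047, 0.0287]
tool_rot: [0.001, 1.0, 0.019, -0.005]
ft_force: [-11.5, 1.3, 7.5]
opening: -0.0001
t 28.7 pos [ 0.4971 -0.0047  0.0287] head 2.17 op -0.0001 F [-11.5   1.3   7.5] q [ 0.19  0.56 -0.3   2.07  0.31  0.56 -1.87]
d [-0.0002  0.0018  0.0015] a [ 0.0008  0.0065 -0.0003]
```

```bash

python3 -m crank '[{"grip":1,"dx":0.002,"dy":0,"dz":-0.001,"ax":0,"ay":0,"az":0},{"grip":1,"dx":0.004,"dy":0,"dz":-0.002,"ax":0,"ay":0,"az":0},{"grip":1,"dx":0.006,"dy":0,"dz":-0.002,"ax":0,"ay":0,"az":0},{"grip":1,"dx":0.008,"dy":0,"dz":-0.002,"ax":0,"ay":0,"az":0},{"grip":1,"dx":0.01,"dy":0,"dz":-0.002,"ax":0,"ay":0,"az":0},{"grip":1,"dx":0.01,"dy":0,"dz":-0.002,"ax":0,"ay":0,"az":0},{"grip":1,"dx":0.01,"dy":0,"dz":-0.002,"ax":0,"ay":0,"az":0},{"grip":1,"dx":0.01,"dy":0,"dz":-0.002,"ax":0,"ay":0,"az":0},{"grip":1,"dx":0.01,"dy":0,"dz":-0.002,"ax":0,"ay":0,"az":0},{"grip":1,"dx":0.01,"dy":0,"dz":-0.002,"ax":0,"ay":0,"az":0}]'
python3 - <<'E'
from h import *
plan([.497,-.0056,.028],2.2)
E
```

```text
t: 29.95
tool_pos: [0.497, -0.0047, 0.0288]
tool_rot: [0.001, 1.0, 0.019, -0.01]
ft_force: [-21.8, -0.6, 14.0]
opening: -0.0002
t 29.95 pos [ 0.497  -0.0047  0.0288] head 2.18 op -0.0002 F [-21.8  -0.6  14. ] q [ 0.19  0.57 -0.3   2.07  0.31  0.57 -1.86]
d [-0.0001  0.0018  0.0016] a [ 0.0014  0.0128 -0.0002]
```

At 22 N the wedge did not move. Backing off and checking.

```bash

python3 -m crank '[{"grip":1,"dx":-0.01,"dy":0,"dz":0,"ax":0,"ay":0,"az":0},{"grip":1,"dx":-0.03,"dy":0,"dz":0,"ax":0,"ay":0,"az":0},{"grip":1,"dx":-0.06,"dy":0,"dz":0,"ax":0,"ay":0,"az":0},{"grip":1,"dx":-0.07,"dy":0,"dz":-0.05,"ax":0,"ay":0,"az":0},{"grip":1,"dx":-0.07,"dy":0,"dz":-0.15,"ax":0,"ay":0,"az":0},{"grip":1,"dx":-0.07,"dy":0,"dz":-0.25,"ax":0,"ay":0,"az":0},{"grip":1,"dx":-0.07,"dy":0,"dz":-0.35,"ax":0,"ay":0,"az":0},{"grip":1,"dx":-0.07,"dy":0,"dz":-0.4,"ax":0,"ay":0,"az":0},{"grip":1,"dx":-0.07,"dy":0,"dz":-0.4,"ax":0,"ay":0,"az":0},{"grip":1,"dx":-0.07,"dy":0,"dz":-0.4,"ax":0,"ay":0,"az":0}]'
python3 - <<'E'
from h import *
for n in ['wrist','side','scene']: cap(n,n+'13')
plan([.497,-.0056,.028],2.2)
a=cv2.imread('pics/side13.png')[80:350,200:460]; b=cv2.imread('pics/scene13.png')[80:350,150:410]
cv2.imwrite('pics/crop13.png',np.hstack([cv2.resize(a,(400,415)),cv2.resize(b,(400,415))]))
for f in ['wrist13','scene13','side13']: wed(f)
E
```

```text
t: 31.2
tool_pos: [0.4714, -0.0057, 0.2299]
tool_rot: [0.0, 1.0, 0.019, -0.0]
ft_force: [0.4, -0.2, 0.2]
opening: -0.0001
t 31.35 pos [ 0.4714 -0.0055  0.2294] head 2.16 op -0.0002 F [0.  0.1 0. ] q [ 0.33  0.2  -0.44  2.    0.1   0.96 -1.69]
d [0.0522 0.0022 0.4027] a [-0.0002  0.0015 -0.0004]
wrist13 4492 x -113.6 -7.3 z 57.4
[(-110, np.float64(39.6), np.float64(69.1)), (-90, np.float64(39.8), np.float64(68.8)), (-70, np.float64(40.1), np.float64(69.4)), (-50, np.float64(40.3), np.float64(67.5)), (-30, np.float64(39.7), np.float64(64.0)), (-10, np.float64(40.0), np.float64(61.5))]
grip y -76.2 6.7 x -14.5 -11.5 77.6
scene13 675 x -113.2 60.4 z 57.4
[(-110, np.float64(40.0), np.float64(69.4)), (-90, np.float64(39.9), np.float64(68.7)), (-70, np.float64(39.5), np.float64(69.1)), (-50, np.float64(39.2), np.float64(76.6)), (-30, np.float64(38.9), np.float64(64.3)), (-10, np.float64(38.8), np.float64(60.9)), (10, np.float64(39.8), np.float64(59.2)), (30, np.float64(38.6), np.float64(59.1)), (50, np.float64(39.5), np.float64(54.1))]
grip y -83.6 14.8 x -14.2 16.9 81.4
side13 701 x -114.8 59.9 z 59.4
[(-110, np.float64(38.9), np.float64(68.4)), (-90, np.float64(38.2), np.float64(67.8)), (-70, np.float64(40.7), np.float64(70.2)), (-50, np.float64(39.5), np.float64(67.5)), (-30, np.float64(38.0), np.float64(63.7)), (-10, np.float64(38.7), np.float64(58.7)), (10, np.float64(38.8), np.float64(55.8)), (30, np.float64(39.1), np.float64(58.2)), (50, np.float64(36.9), np.float64(55.0))]
grip y -85.2 14.1 x -15.0 16.8 83.6
```

View pics/crop13.png

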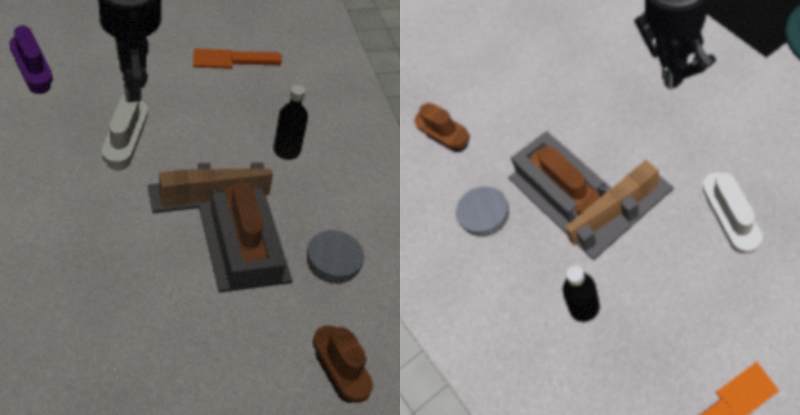

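Brush home, wedge across behind it and seated on the floor, bystanders unmoved, robot clear. Handing in.

```bash
python3 -c "
from cell import manip
print(manip.sign_off())"
```

```text
the job is handed in; nothing more can be done
None
```

The large brush is home in the cradle, locked by the wedge, and I handed the job in at about 31 s with the gripper well clear and touching nothing.

- **Brush:** I slid it bristles down between the posts and under the lips until it met the end wall. Contact read 7 N with no further travel.
- **Wedge:** I set it on the cradle floor behind the brush, thin end entering from the robot's side with its sloped face to the posts. I drove it in at about 19 N while gripping the head, let go, and pushed its end with shut fingers up to 22 N. It did not move.

**Last checks after letting go:**
- The brush's hand grip is centred at about cradle y −35 (home).
- The wedge spans about x −114 to 60, with its straight face at y about 40. That puts its origin at x about −27, roughly 3 mm past the nominal seat.
- Its top is at 57–59 mm, so it lies on the floor.
- Measured positions before and after the final push agree within about 1 mm where the pictures are clear. A few side-camera edge readings differ by several millimetres, which I put down to noise.
- The small brush, tin, bottle, scraper and the white and purple look-alikes show no change by eye; I did not measure them again.

I did not try pulling the wedge or brush back out. None of the force readings, taken at the end of each move, came near the limits.

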